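Stopper the test flask and hold its guard cover down

TASK

Get the little amber flask in the round test stand ready for a leak test: first set the big red-brown stopper fully home in the flask's neck and let go of it. Then take the blue guard cover with the black knob, feel it over the stand's centre pin until it drops on and lies flat on the deck, and press the sprung deck down to its stop. Finish while still holding the cover pressed down, and leave the black stopper, dishes, beaker and vials where they are.

Things in the scene. Friction and masses are not known exactly. Their poses are not given: they have to be found in the camera images.
- stand: Round test stand, fixed to the desk (it does not shift when pushed). Grey foot 136 mm across and 12 mm thick, three posts, above them the sprung deck. Origin: centre of its underside on the desk, z up. The deck's top is 60 mm above this origin when not pressed. Its yaw is random.
- deck_mid (a point): Centre of the top face of the round aluminium deck (132 mm across), moves down with the deck; axes parallel to the stand's: x points to the flask neck, z up. Here the steel centre pin stands up: 10 mm diameter, 26 mm tall, its top 8 mm tapering to 5.6 mm diameter. Sinking the deck starts at about 4 N and reaches the stop, 5 mm lower, at about 10 N.
- neck (a point): Centre of the floor inside the amber flask neck, level with the deck's top, 36 mm from the pin's axis along x of deck_mid. The glass neck stands 10 mm above the deck; bore 32 mm, widening over its top 6 mm to 38 mm at the mouth (41 mm outside). The stopper stands on this floor when home. Between it and the pin 18 mm are free; more to the sides, across the line from neck to pin.
- deck (a joint): How far the sprung deck is pressed down, in m: 0 up (as at the start), 0.005 at its stop. It springs back when let go.
- stopper_brown: The big red-brown rubber stopper, 27 mm diameter (wide end up, treat as a 27 mm cylinder), 24 mm tall, about 12 g, standing on the desk. Origin: centre of its underside, z up. When home in the neck, its top stands 14 mm above the neck's rim.
- cover: Blue guard cover, rim down on the desk, ~160 g, 128 mm diameter. Origin: centre of its lower rim plane, z up. Hollow: skirt 4 mm thick, inside height 27 mm; roof top at 32 mm. Central hub below, flush with the rim: socket 12.6 mm diameter, 27 mm deep, mouth widened to 16 mm, for the pin. Home: origin at deck_mid, clearing the stopper by 3 mm; on the pin's tip it stands 26 mm higher.
- stopper_black: Bystander: smaller black rubber stopper, 22 mm diameter, 20 mm tall. Origin: centre of its underside. Not for this flask.
- petri: Bystander: petri dish with lid, 73 mm diameter, 15 mm tall, origin at the centre of its underside.
- beaker: Bystander: small beaker with pink contents, 52 mm diameter, 64 mm tall, origin at the centre of its underside.
- vial_1: Bystander: glass vial with white cap, 22 mm diameter, 58 mm tall.
- vial_2: Bystander: glass vial with red cap, 22 mm diameter, 58 mm tall.
- weigh_boat: Bystander: white plastic weighing boat, 66 x 66 x 15 mm.
- knob (a point): Middle of the cover's round black knob, 50 mm above the cover's origin and central; knob 28 mm diameter, from 32 to 61 mm above that origin. Grip it at any yaw: the cover's yaw does not matter.

How it is judged:
By the outcome, as a careful person would: the job done as asked, in the order asked, and still so for the second after the job is handed in, while the arm keeps its last pose, push and grip.
It also fails if it takes over 67 s, if anything falls off the work surface, if the arm or the gripper's body presses on something with over 40 N, if the wrist force passes 120 N, or if a joint passes its speed limit or range.

ROBOT

A 6-joint arm with a two-finger parallel gripper is mounted at the origin on a cart in front of the work surface, level with it; the furniture and walls round the work are solid. World frame = base frame: x ahead of the robot, y to its left, z up, the work surface at z = 0. Lengths are in m, angles in rad, forces in N, time in s.
With the tool pointing down it reaches from about 0.375 to 0.9 m from the base axis. Payload 3.1 kg.
Tool frame: the origin (TCP) lies at the very end of the fingers, on their centre line; the grasp point (between the pads) lies 19 mm behind it; z points along the fingers, y is the direction in which the jaws open and shut (so a half turn about z gives the same grasp; the last joint's range is limited). The gripper opens to 85 mm and grips with 20 to 120 N. Pads are 22 mm wide; open, the fingers measure 114 mm over their backs; the gripper's body (76 mm by 85 mm) begins 54 mm behind the grasp point. The pads swing forward as they close: fully open they stand 13 mm farther back than shut.
Start: joints at [-1.466, 0.527, 1.433, -0, 1.181, -0.178], TCP at [0.174, -0.6, 0.231] pointing down, gripper open.
Joint ranges: [-3.08, 3.08], [-0.75, 2.2], [0.22, 2.44], [-1.43, 4.57], [0, 2.65], [-2.85, 2.85]. Speed limits (rad/s): [2.79, 2.79, 3.14, 3.14, 3.14, 3.14].

INTERFACE

Orientations are given as a unit quaternion [x, y, z, w].
In Python, from station import manip gives the robot as it stands. The module is installed in compiled form; this text tells all that it offers.
- The arm moves only by the tool send_rows, never from a script. Its argument "commands" is a list of rows, each an object with "delta_pos": the shift along the world's x, y, z in cm, a list of three; "yaw": the turn about the world's z in rad. A call has 1 to 10 rows; each row shifts and turns the pose as measured when the row begins; what a row does not reach is not made up. A row lasts 1/8 s, in which the tool goes at most 62.5 mm and 10.7 degrees, less where a joint would pass 70% of its speed; a pose out of reach is approached as far as the arm can. A call is refused whole if a number of a shift passes 6.25 or a number of a turn 0.188, either way. A call with a gripper value outside its range is refused whole. "grip" is the closure, from -1 (fully open) to 1 (shut), set as the call begins (left out, the last holds). The fingers move at their own pace and stop on an object; "force" is the grip in N (left out, the last holds). Time passes only in rows, so rows that do not move let the fingers close. It gives the time, the measured TCP pose, the force and the opening at its end, in the units of the state.
- manip.sense(): the state, without advancing time (a new reading comes with each control period).
- manip.snapshot(name): name is "scene" or "top"; returns the picture (480x640x3 uint8, blue, green, red); there is no depth.
- manip.get_calibration(name): a dict with "fx", "fy", "cx", "cy" (pixels), "dist_coeffs" ([k1, k2, p1, p2, k3] as OpenCV has them; the pictures are not rectified), "world_to_cam" (4x4, takes a point from world to camera coordinates). Camera axes: x right, y down, z forward; pixel columns grow to the right and rows downward; lengths in m; the calibration is good to about 2 mm. A picture is of the moment at which its call begins. get_calibration takes no time and is no camera call.
- manip.sign_off(): hands the job in, once; it reports no verdict.
The state is a dict: "t": time; "q": joint angles; "qd": joint speeds; "tau": joint torques, N m; "tcp_pos": TCP position; "tool_rot": TCP orientation; "force": force on the tool from outside, world axes, zero at the start; "ft_torque": the same for the moment, N m; "finger_gap": opening from 0.0 (shut) to 1.0 (fully open).
Only numpy, scipy, OpenCV 4.12 (cv2) and the standard library are available. Lean on these libraries where they do the work, as an engineer would, in place of code of your own. Each camera call takes 0.05 s, during which the arm holds its last target. There are 200 camera calls.

## Working session

There is one attempt and no reset: what is moved stays moved. The work goes in short steps, Python scripts to look and compute and a tool call to move; the robot and the scene stay as the last step left them, time stands still between calls to the robot, and variables do not carry over. Pictures are saved under pics/ and viewed, about 8 in all and at most 12, crops included, and the job is handed in when it is done.

Besides the shell and the picture viewer there is one more tool, called after "Call:" as name([rows], argument=value, ...), one row to a line, values as JSON. send_rows: Moves the arm, as the interface text tells. Its arguments: {"type":"object","properties":{"commands":{"type":"array","items":{"type":"object","properties":{"delta_pos":{"type":"array","items":{"type":"number"}},"yaw":{"type":"number"}}}},"grip":{"type":"number"},"force":{"type":"number"}},"required":["commands"]}

```bash
mkdir -p pics
cat > h.py <<'E'
import numpy as np, cv2
from station import manip
def cal(n):
    c=manip.get_calibration(n); K=np.array([[c['fx'],0,c['cx']],[0,c['fy'],c['cy']],[0,0,1.]])
    return K,np.array(c['dist_coeffs'],float),np.array(c['world_to_cam'])
def ray(n,u,v):
    K,d,T=cal(n); p=cv2.undistortPoints(np.array([[[u,v]]],float),K,d)[0,0]
    R,t=T[:3,:3],T[:3,3]; return -R.T@t, R.T@np.array([p[0],p[1],1.])
def onz(n,u,v,z):
    o,r=ray(n,u,v); return o+r*(z-o[2])/r[2]
def proj(n,P):
    K,d,T=cal(n); return cv2.projectPoints(np.array([P],float),cv2.Rodrigues(T[:3,:3])[0],T[:3,3],K,d)[0][0,0]
E
python3 - <<'E'
from h import *
for n in ("scene","top"):
    im=manip.snapshot(n); cv2.imwrite(f"pics/{n}0.png",im)
    K,d,T=cal(n); print(n,K[0,0],K[1,1],(-T[:3,:3].T@T[:3,3]).round(3),T[:3,:3].round(2).tolist())
print(manip.sense())
E
```

```text
scene 496.91171009888944 496.91171009888944 [-0.166  0.725  0.633] [[-0.67, -0.74, 0.01], [-0.39, 0.33, -0.86], [0.63, -0.58, -0.51]]
top 514.7570266047868 514.7570266047868 [0.377 0.048 1.372] [[-0.01, -1.0, -0.01], [-0.99, 0.01, -0.16], [0.16, 0.0, -0.99]]
{'t': 0.1, 'q': array([-1.46649275e+00,  5.28390272e-01,  1.43377631e+00,  8.41580317e-06,
        1.18142496e+00, -1.78508836e-01]), 'qd': array([-0.00141474, -0.00121358, -0.00383263, -0.00050255,  0.0022204 ,
       -0.00077725]), 'tau': array([ 2.85672504e-04, -4.43305421e+01, -1.78585660e+01, -2.74469021e-04,
        3.91435315e-03, -9.85273687e-06]), 'tcp_pos': array([ 0.17436723, -0.59950586,  0.23042032]), 'tool_rot': array([ 9.90018522e-01,  1.40933767e-01,  4.09622299e-05, -9.98613968e-04]), 'force': array([ 0.32542796,  0.01877489, -0.5625866 ]), 'ft_torque': array([-0.03543148,  0.0385527 ,  0.04522262]), 'finger_gap': 1.0001964693603218}
```

View pics/top0.png

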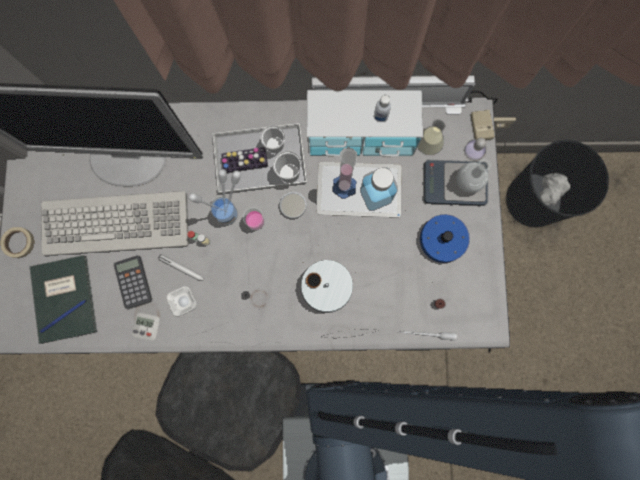

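View pics/scene0.png

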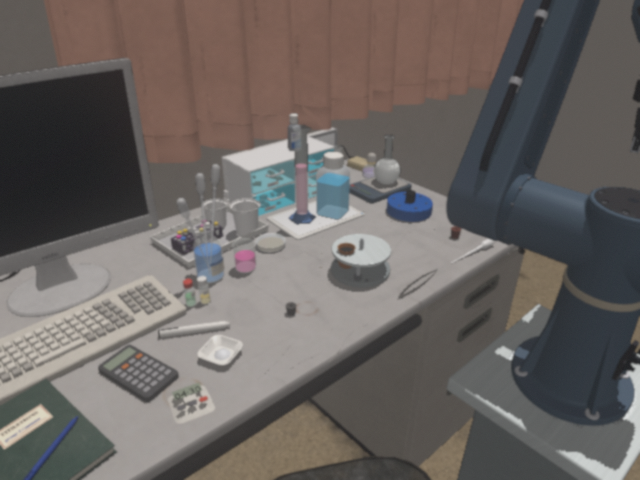

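Top view: deck at about (326,287) with the neck at (314,281) and pin near (326,285). The brown stopper is at (438,304), the cover at (445,239) with its knob at (447,237), and the black stopper at (245,295). The scene view agrees: stopper (455,232), cover (410,206), deck (361,252).

Run:
```python
from h import *
im=cv2.imread("pics/top0.png"); sc=cv2.imread("pics/scene0.png")
def blobs(img,m,roi,amin=20):
    x0,y0,x1,y1=roi; M=np.zeros_like(m); M[y0:y1,x0:x1]=m[y0:y1,x0:x1]
    c,_=cv2.findContours(M,cv2.RETR_EXTERNAL,cv2.CHAIN_APPROX_NONE)
    return sorted([k for k in c if cv2.contourArea(k)>amin],key=cv2.contourArea)[::-1]
for n,img,rd,rs,rk in (("top",im,(300,255,360,318),(425,290,452,318),(415,210,475,270)),("scene",sc,(325,232,400,275),(445,222,467,244),(380,180,440,225))):
    b,g,r=[img[...,i].astype(int) for i in range(3)]
    for nm,m,roi,zs in (("brownstopper",((r-b>15)|(r+g+b<200))&(b<90)&(r<150),rs,(0.012,0.024)),("cover",(b-r>50),rk,(0.03,0.0)),("knob",(r+g+b<120),rk,(0.05,0.061)),("deck",(np.minimum(np.minimum(r,g),b)>175),rd,(0.06,)),("neck",(r+g+b<300),rd,(0.07,))):
        for c in blobs(img,m.astype(np.uint8)*255,roi)[:2]:
            h=cv2.convexHull(c); M=cv2.moments(h); u,v=M['m10']/M['m00'],M['m01']/M['m00']
            print(n,nm,round(u,1),round(v,1),cv2.boundingRect(c),cv2.contourArea(c),[onz(n,u,v,z)[:2].round(4).tolist() for z in zs])
a=cv2.resize(im[250:320,290:370],None,fx=6,fy=6,interpolation=cv2.INTER_CUBIC)
b=cv2.resize(im[205:275,410:480],None,fx=4,fy=4,interpolation=cv2.INTER_CUBIC); b=cv2.copyMakeBorder(b,0,420-280,0,0,cv2.BORDER_CONSTANT)
cv2.imwrite("pics/crop1.png",np.hstack([a,b]))
```

```text
top brownstopper 439.1 303.3 (434, 299, 11, 9) 64.0 [[0.439, -0.256], [0.4384, -0.2533]]
top cover 444.9 237.7 (422, 215, 47, 47) 1677.0 [[0.6107, -0.2759], [0.6159, -0.2832]]
top knob 443.2 238.1 (440, 234, 8, 8) 20.5 [[0.6063, -0.2666], [0.6044, -0.264]]
top deck 326.8 285.0 (302, 260, 51, 51) 1971.5 [[0.4875, 0.0388]]
top neck 313.1 279.9 (306, 273, 15, 15) 143.5 [[0.5001, 0.0735]]
top neck 310.2 297.1 (300, 273, 29, 41) 97.5 [[0.4569, 0.0814]]
scene brownstopper 458.0 228.4 (452, 222, 15, 16) 117.5 [[0.4462, -0.2796], [0.4343, -0.2602]]
scene cover 409.4 202.0 (388, 192, 44, 21) 543.0 [[0.6086, -0.2729], [0.6471, -0.3225]]
scene deck 361.0 248.5 (332, 234, 59, 30) 1296.5 [[0.4859, 0.0412]]
scene neck 356.3 267.6 (329, 259, 57, 16) 489.5 [[0.4276, 0.1136]]
scene neck 346.0 249.0 (339, 244, 15, 11) 123.0 [[0.4946, 0.0794]]
```

View pics/crop1.png

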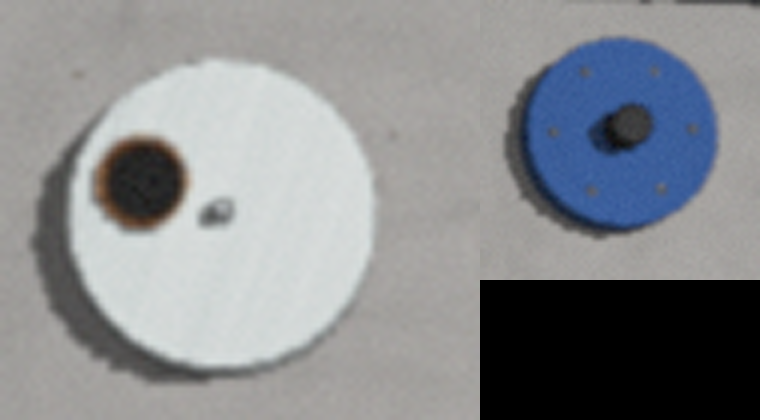

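The crop puts the neck at about (313.6,280.2), the pin at about (326,285) and the cover's knob top at about (447.7,236.4). I'll now refine the stopper and set the final numbers.

Run:
```python
from h import *
im=cv2.imread("pics/top0.png"); sc=cv2.imread("pics/scene0.png")
f=lambda i,x,y,w:cv2.resize(i[y:y+w,x:x+w],None,fx=400/w,fy=400/w,interpolation=cv2.INTER_CUBIC)
cv2.imwrite("pics/crop2.png",np.hstack([f(im,419,284,40),f(sc,435,212,40)]))
for nm,u,v,z in (("deck",326.6,285.3,.06),("neck",313.2,279.8,.07),("cover",444.9,237.6,.032),("knobtop",447.3,236.,.061),("pintip",327,284,.086)): print(nm,onz("top",u,v,z).round(4))
for u,v in((438.5,303.5),): print([onz("top",u,v,z)[:2].round(4) for z in(.012,.024)])
for P in ((.4385,-.2545,0),(.4385,-.2545,.024)): print(proj("top",P),proj("scene",P))
```

```text
deck [0.4868 0.0394 0.06  ]
neck [0.5004 0.0732 0.07  ]
cover [ 0.6107 -0.2755  0.032 ]
knobtop [ 0.6097 -0.2749  0.061 ]
pintip [0.4879 0.0385 0.086 ]
[array([ 0.4385, -0.2545]), array([ 0.4379, -0.2518])]
[437.5019783  303.71586768] [454.11795741 236.66122677]
[439.50865676 303.26949812] [455.39671959 228.53078708]
```

View pics/crop2.png

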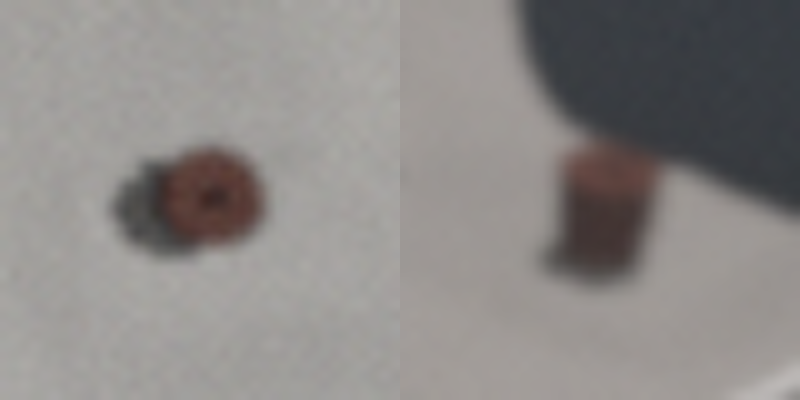

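The stopper's top face is at about (439.9,303.2) in the top view and (455.5,228.7) in the scene view. Both agree on (0.4387,-0.255).

Call:
send_rows([
  {"delta_pos":[2.7,3.5,-0.8],"yaw":0.095},
  {"delta_pos":[2.7,3.5,-0.8],"yaw":0.095},
  {"delta_pos":[2.7,3.5,-0.8],"yaw":0.095},
  {"delta_pos":[2.7,3.5,-0.8],"yaw":0.095},
  {"delta_pos":[2.7,3.5,-0.8],"yaw":0.095},
  {"delta_pos":[2.7,3.5,-0.8],"yaw":0.095},
  {"delta_pos":[2.7,3.5,-0.8],"yaw":0.095},
  {"delta_pos":[2.7,3.5,-0.8],"yaw":0.095},
  {"delta_pos":[2.7,3.5,-0.8],"yaw":0.095},
  {"delta_pos":[2.0,2.9,0],"yaw":0.065},
], grip=-0.2, force=25)

```text
t: 1.35
tcp_pos: [0.441, -0.2458, 0.1531]
tool_rot: [0.818, 0.576, -0.0, -0.002]
force: [-0.2, -0.7, -0.4]
finger_gap: 0.603
```

Call:
send_rows([
  {"delta_pos":[-0.23,-0.92,-2],"yaw":-0.035},
  {"delta_pos":[0,0,-4]},
  {"delta_pos":[0,0,-3]},
  {"delta_pos":[0,0,0]},
])

```text
validation failed for argument at $.co...
```

Call:
send_rows([
  {"delta_pos":[-0.23,-0.92,-2],"yaw":-0.035},
  {"delta_pos":[0,0,-4],"yaw":0},
  {"delta_pos":[0,0,-3],"yaw":0},
  {"delta_pos":[0,0,0],"yaw":0},
])

```text
t: 1.85
tcp_pos: [0.4407, -0.2519, 0.0607]
tool_rot: [0.826, 0.564, -0.0, -0.002]
force: [-0.2, -0.0, 0.0]
finger_gap: 0.599
```

Call:
send_rows([
  {"delta_pos":[-0.2,-0.3,-2],"yaw":0},
  {"delta_pos":[0,0,-2],"yaw":0},
  {"delta_pos":[0,0,-0.9],"yaw":0},
  {"delta_pos":[0,0,0],"yaw":0},
])

```text
t: 2.35
tcp_pos: [0.4409, -0.257, 0.0141]
tool_rot: [0.826, 0.564, 0.001, 0.001]
force: [-0.2, -1.5, -0.3]
finger_gap: 0.6
```

Call:
send_rows([
  {"delta_pos":[-0.2,0.2,-0.2],"yaw":0},
  {"delta_pos":[0,0,0],"yaw":0},
])

```text
t: 2.6
tcp_pos: [0.4394, -0.2554, 0.0135]
tool_rot: [0.826, 0.564, 0.001, 0.002]
force: [0.5, -0.3, 0.5]
finger_gap: 0.602
```

Call:
send_rows([
  {"delta_pos":[0,0,0],"yaw":0},
  {"delta_pos":[0,0,0],"yaw":0},
  {"delta_pos":[0,0,0],"yaw":0},
  {"delta_pos":[0,0,0],"yaw":0},
  {"delta_pos":[0,0,0],"yaw":0},
  {"delta_pos":[0,0,0],"yaw":0},
], grip=1)

```text
t: 3.35
tcp_pos: [0.4399, -0.2557, 0.0143]
tool_rot: [0.826, 0.564, 0.001, 0.003]
force: [-0.3, 0.1, -0.0]
finger_gap: 0.3
```

Call:
send_rows([
  {"delta_pos":[0,0,3],"yaw":0},
  {"delta_pos":[0,0,5],"yaw":0},
  {"delta_pos":[0.5,2,4],"yaw":0},
  {"delta_pos":[0.9,5,0],"yaw":0},
  {"delta_pos":[0.9,5,0],"yaw":0},
  {"delta_pos":[0.9,5,0],"yaw":0},
  {"delta_pos":[0.9,5,0],"yaw":0},
  {"delta_pos":[0.9,5,0],"yaw":0},
  {"delta_pos":[0.9,5,0],"yaw":0},
  {"delta_pos":[0,0,0],"yaw":0},
])

```text
t: 4.6
tcp_pos: [0.5007, 0.0722, 0.1384]
tool_rot: [0.827, 0.562, 0.003, 0.005]
force: [-0.6, -1.5, -0.2]
finger_gap: 0.298
```

Run:
```python
from h import *
a=manip.snapshot("top");b=manip.snapshot("scene"); s=manip.sense(); p=s['tcp_pos'];print(p,s['force'],s['finger_gap'],s['tool_rot'])
cv2.imwrite("pics/top1.png",a);cv2.imwrite("pics/scene1.png",b)
f=lambda i,x,y,w:cv2.resize(i[y:y+w,x:x+w],None,fx=400/w,fy=400/w,interpolation=cv2.INTER_CUBIC)
cv2.imwrite("pics/crop3.png",np.hstack([f(a,285,245,80),f(b,310,190,80)]))
for z in (-.014,.0,.01): print(proj("scene",p+[0,0,z]),proj("top",p+[0,0,z]))
```

```text
[0.50044344 0.06950828 0.13831199] [-0.02372356  0.05345675  0.25354723] 0.2955621357583784 [0.82801489 0.56067462 0.00262781 0.00533024]
[348.13257292 224.68960237] [314.27609885 277.66076132]
[348.32509896 218.9049771 ] [314.17000025 277.08797143]
[348.46395126 214.72619368] [314.09275196 276.67093108]
```

View pics/crop3.png

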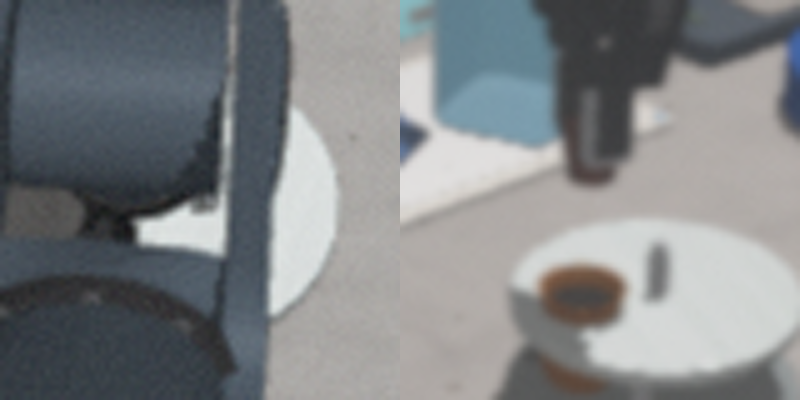

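The scene crop shows the held stopper's underside at about (348,226), as expected from the TCP. The neck mouth is at (346.5,246) and the pin tip at (361.7,239). I'll cross-check the neck and pin across the two views.

Run:
```python
from h import *
print(onz("scene",346.5,246.,.07),onz("scene",361.7,239.3,.086),onz("scene",361.2,249.7,.06))
print(proj("scene",(.5004,.0732,.07)),proj("scene",(.4868,.0394,.086)),proj("scene",(.4868,.0394,.06)),manip.sense()['tcp_pos'])
```

```text
[0.50305579 0.069774   0.07      ] [0.48294669 0.04363821 0.086     ] [0.48215785 0.04439574 0.06      ]
[346.19749839 247.00077321] [361.82680875 237.99470403] [361.31887343 248.10748538] [0.50044344 0.06950828 0.13831199]
```

Call:
send_rows([
  {"delta_pos":[0,0.3,-2],"yaw":0},
  {"delta_pos":[0,0,-2],"yaw":0},
  {"delta_pos":[0,0,-0.6],"yaw":0},
  {"delta_pos":[0,0,0],"yaw":0},
  {"delta_pos":[0,0,0],"yaw":0},
])

```text
t: 5.32
tcp_pos: [0.501, 0.0663, 0.0922]
tool_rot: [0.83, 0.557, 0.003, 0.006]
force: [0.0, 0.3, -0.8]
finger_gap: 0.298
```

Call:
send_rows([
  {"delta_pos":[0,0.6,0],"yaw":0},
  {"delta_pos":[0,0,0],"yaw":0},
])

```text
t: 5.58
tcp_pos: [0.5017, 0.0723, 0.0932]
tool_rot: [0.831, 0.557, 0.004, 0.007]
force: [-0.1, -0.2, 0.2]
finger_gap: 0.297
```

Call:
send_rows([
  {"delta_pos":[-0.1,0,-0.8],"yaw":0},
  {"delta_pos":[0,0,-0.5],"yaw":0},
])

```text
t: 5.82
tcp_pos: [0.501, 0.0727, 0.0802]
tool_rot: [0.83, 0.557, 0.004, 0.007]
force: [-0.5, 0.1, -0.1]
finger_gap: 0.297
```

Call:
send_rows([
  {"delta_pos":[0,0,-0.35],"yaw":0},
  {"delta_pos":[0,0,-0.25],"yaw":0},
])

```text
t: 6.08
tcp_pos: [0.5007, 0.0728, 0.0733]
tool_rot: [0.83, 0.557, 0.004, 0.007]
force: [-0.9, 0.4, 5.3]
finger_gap: 0.3
```

Call:
send_rows([
  {"delta_pos":[0,0,0.05],"yaw":0},
  {"delta_pos":[0,0,0],"yaw":0},
  {"delta_pos":[0,0,0],"yaw":0},
  {"delta_pos":[0,0,0],"yaw":0},
], grip=0)

```text
t: 6.58
tcp_pos: [0.5008, 0.0727, 0.0737]
tool_rot: [0.83, 0.557, 0.004, 0.007]
force: [-0.6, -1.0, 0.1]
finger_gap: 0.502
```

Call:
send_rows([
  {"delta_pos":[0,0,1],"yaw":0},
  {"delta_pos":[0,0,3],"yaw":0},
  {"delta_pos":[0,0,5],"yaw":0},
  {"delta_pos":[0,-3,5],"yaw":0},
  {"delta_pos":[0.5,-6,1],"yaw":0},
  {"delta_pos":[1,-6,0],"yaw":0},
  {"delta_pos":[2,-5.5,0],"yaw":0},
  {"delta_pos":[2,-5.5,0],"yaw":0},
  {"delta_pos":[2,-5,0],"yaw":0},
  {"delta_pos":[0,0,0],"yaw":0},
])

```text
t: 7.82
tcp_pos: [0.5763, -0.2472, 0.237]
tool_rot: [0.829, 0.558, 0.006, 0.012]
force: [0.4, 0.7, -0.7]
finger_gap: 0.504
```

Run:
```python
from h import *
a=manip.snapshot("top");b=manip.snapshot("scene"); s=manip.sense(); print(s['tcp_pos'],s['q'].round(2))
cv2.imwrite("pics/top2.png",a);cv2.imwrite("pics/scene2.png",b)
f=lambda i,x,y,w:cv2.resize(i[y:y+w,x:x+w],None,fx=400/w,fy=400/w,interpolation=cv2.INTER_CUBIC)
cv2.imwrite("pics/crop4.png",np.hstack([f(a,290,250,70),f(b,325,215,70)]))
for z in (.084,.060): print(proj("top",(.5004,.0725,z)),proj("scene",(.5004,.0725,z)))
```

```text
[ 0.57456738 -0.24295275  0.23648784] [-0.58  0.51  1.45  0.    1.16 -0.2 ]
[313.37671803 279.27590917] [346.60776485 241.38969817]
[313.56412037 280.17089983] [346.30356102 250.77955512]
```

View pics/crop4.png

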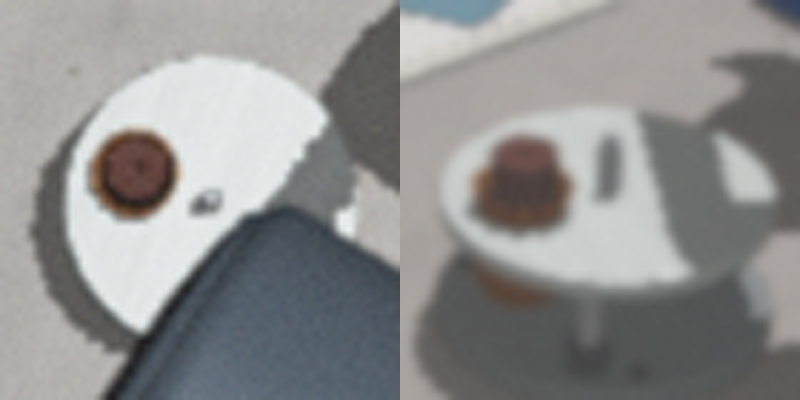

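The stopper is seated: its top is at about (346.7,240.7) in the scene view against the expected (346.6,241.4), and it is centred in the neck. Next is the cover's knob.

Call:
send_rows([
  {"delta_pos":[1.8,-1.6,-3],"yaw":0},
  {"delta_pos":[1.75,-1.6,-5],"yaw":0},
  {"delta_pos":[0,0,-4],"yaw":0},
  {"delta_pos":[0,0,-1],"yaw":0},
], grip=-0.5)

```text
t: 8.43
tcp_pos: [0.6098, -0.2678, 0.1074]
tool_rot: [0.827, 0.563, 0.007, 0.01]
force: [0.6, -0.5, -0.2]
finger_gap: 0.751
```

Call:
send_rows([
  {"delta_pos":[0,-0.7,-2],"yaw":0},
  {"delta_pos":[0,0,-2.5],"yaw":0},
  {"delta_pos":[0,0,-1.5],"yaw":0},
])

```text
t: 8.8
tcp_pos: [0.6118, -0.2743, 0.0494]
tool_rot: [0.826, 0.564, 0.008, 0.013]
force: [-0.0, -0.0, -0.2]
finger_gap: 0.752
```

Call:
send_rows([
  {"delta_pos":[-0.2,0,-0.8],"yaw":0},
  {"delta_pos":[0,0,-0.4],"yaw":0},
])

```text
t: 9.05
tcp_pos: [0.6099, -0.2745, 0.0373]
tool_rot: [0.826, 0.564, 0.008, 0.013]
force: [-0.0, 0.1, 0.9]
finger_gap: 0.75
```

Call:
send_rows([
  {"delta_pos":[0,0,0],"yaw":0},
  {"delta_pos":[0,0,0],"yaw":0},
  {"delta_pos":[0,0,0],"yaw":0},
  {"delta_pos":[0,0,0],"yaw":0},
  {"delta_pos":[0,0,0],"yaw":0},
], grip=1, force=60)

```text
t: 9.68
tcp_pos: [0.6107, -0.275, 0.0392]
tool_rot: [0.826, 0.564, 0.009, 0.015]
force: [0.4, -0.8, -1.7]
finger_gap: 0.301
```

Call:
send_rows([
  {"delta_pos":[0,0,3],"yaw":0},
  {"delta_pos":[0,0,5],"yaw":0},
  {"delta_pos":[-0.8,2,4],"yaw":0},
  {"delta_pos":[-1.7,4.3,0],"yaw":0},
  {"delta_pos":[-1.9,4.7,0],"yaw":0},
  {"delta_pos":[-1.9,4.7,0],"yaw":0},
  {"delta_pos":[-1.9,4.7,0],"yaw":0},
  {"delta_pos":[-1.9,4.7,0],"yaw":0},
  {"delta_pos":[-1.5,4,0],"yaw":0},
  {"delta_pos":[-0.8,2.35,0],"yaw":0},
])

```text
t: 10.92
tcp_pos: [0.4833, 0.0452, 0.1615]
tool_rot: [0.827, 0.561, 0.011, 0.017]
force: [0.8, 0.2, -1.6]
finger_gap: 0.305
```

Run:
```python
from h import *
s=manip.sense();print(s['tcp_pos'],s['force'])
a=manip.snapshot("top");b=manip.snapshot("scene"); s=manip.sense(); p=s['tcp_pos'];print(p,s['force'],s['ft_torque'],s['finger_gap'],s['tool_rot'])
cv2.imwrite("pics/top3.png",a);cv2.imwrite("pics/scene3.png",b)
f=lambda i,x,y,w:cv2.resize(i[y:y+w,x:x+w],None,fx=400/w,fy=400/w,interpolation=cv2.INTER_CUBIC)
cv2.imwrite("pics/crop5.png",np.hstack([f(a,275,235,100),f(b,310,180,100)]))
for z in (-.038,-.006): print(proj("scene",p+[0,0,z]))
print(proj("scene",(.4865,.0395,.086)),proj("scene",(.4865,.0395,.06)))
```

```text
[0.48326597 0.04520032 0.16154123] [ 0.84785083  0.23034991 -1.61697322]
[0.48276772 0.04563613 0.16146042] [ 0.01281908 -0.29257592 -1.3698127 ] [0.02941221 0.00965137 0.05873486] 0.30373621508201903 [0.82674838 0.56222584 0.01057126 0.01665754]
[361.85219665 224.5676601 ]
[362.5029556  211.27368169]
[361.89109243 238.06161004] [361.38226077 248.17585307]
```

View pics/crop5.png

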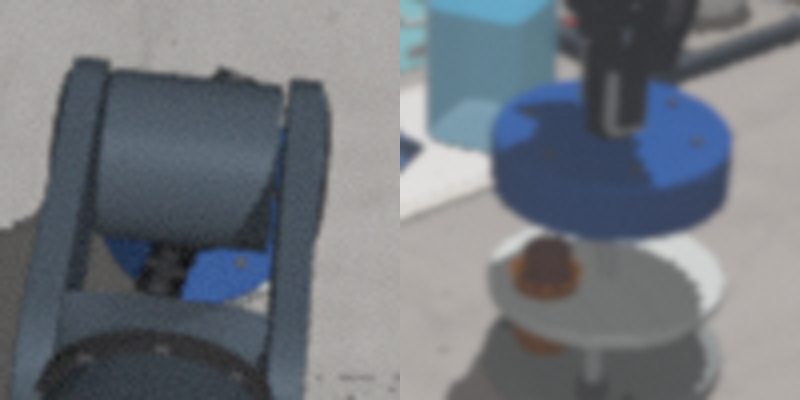

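The cover hangs level from the knob above the stand, with its rim front at about (361,227) in the scene view. The stopper is still home at (346,240). Moving over the pin.

Call:
send_rows([
  {"delta_pos":[0.35,-0.45,-1.5],"yaw":0},
  {"delta_pos":[0,0,-1.5],"yaw":0},
])

```text
t: 11.28
tcp_pos: [0.4892, 0.0396, 0.1311]
tool_rot: [0.827, 0.562, 0.013, 0.019]
force: [-0.1, 0.2, -1.3]
finger_gap: 0.307
```

Call:
send_rows([
  {"delta_pos":[-0.3,0.1,-0.3],"yaw":0},
  {"delta_pos":[0,0,-0.2],"yaw":0},
])

```text
t: 11.52
tcp_pos: [0.4863, 0.0385, 0.1239]
tool_rot: [0.827, 0.561, 0.012, 0.018]
force: [0.3, 0.5, -1.8]
finger_gap: 0.303
```

Call:
send_rows([
  {"delta_pos":[0,0.2,-0.2],"yaw":0},
  {"delta_pos":[0,0,-0.2],"yaw":0},
])

```text
t: 11.78
tcp_pos: [0.487, 0.0398, 0.1198]
tool_rot: [0.828, 0.561, 0.012, 0.019]
force: [-0.6, 0.1, -1.1]
finger_gap: 0.303
```

Call:
send_rows([
  {"delta_pos":[0,0,-0.3],"yaw":0},
  {"delta_pos":[0,0,-0.3],"yaw":0},
])

```text
t: 12.02
tcp_pos: [0.4875, 0.0398, 0.114]
tool_rot: [0.828, 0.561, 0.012, 0.019]
force: [0.2, 0.5, -1.6]
finger_gap: 0.301
```

Call:
send_rows([
  {"delta_pos":[-0.05,0,-0.4],"yaw":0},
  {"delta_pos":[0,0,-0.3],"yaw":0},
])

```text
t: 12.28
tcp_pos: [0.487, 0.04, 0.1066]
tool_rot: [0.828, 0.561, 0.012, 0.019]
force: [0.6, 0.5, -2.2]
finger_gap: 0.298
```

Call:
send_rows([
  {"delta_pos":[0,0,-0.3],"yaw":0},
  {"delta_pos":[0,0,-0.2],"yaw":0},
])

```text
t: 12.52
tcp_pos: [0.4869, 0.04, 0.1011]
tool_rot: [0.828, 0.561, 0.012, 0.019]
force: [-0.0, 0.8, -2.2]
finger_gap: 0.303
```

Call:
send_rows([
  {"delta_pos":[0,0,-0.2],"yaw":0},
  {"delta_pos":[0,0,-0.1],"yaw":0},
])

```text
t: 12.78
tcp_pos: [0.4872, 0.04, 0.0984]
tool_rot: [0.828, 0.561, 0.013, 0.019]
force: [-0.6, -0.5, 3.7]
finger_gap: 0.304
```

Contact at the expected height. Now pressing the sprung deck.

Call:
send_rows([
  {"delta_pos":[0,0,-0.25],"yaw":0},
  {"delta_pos":[0,0,-0.2],"yaw":0},
])

```text
t: 13.02
tcp_pos: [0.4874, 0.0399, 0.0948]
tool_rot: [0.828, 0.561, 0.013, 0.019]
force: [-0.5, -0.8, 8.1]
finger_gap: 0.306
```

Call:
send_rows([
  {"delta_pos":[0,0,-0.2],"yaw":0},
  {"delta_pos":[0,0,-0.2],"yaw":0},
])

```text
t: 13.28
tcp_pos: [0.4878, 0.0397, 0.0935]
tool_rot: [0.828, 0.561, 0.013, 0.02]
force: [-4.1, -0.0, 28.9]
finger_gap: 0.304
```

Call:
send_rows([
  {"delta_pos":[0,0,-0.12],"yaw":0},
])

```text
t: 13.4
tcp_pos: [0.4876, 0.0398, 0.0938]
tool_rot: [0.828, 0.561, 0.013, 0.02]
force: [-1.9, -0.6, 13.0]
finger_gap: 0.301
```

Run:
```python
from h import *
for i in range(8):
    b=manip.snapshot("scene"); s=manip.sense(); print(round(s['t'],2),s['tcp_pos'].round(4),s['force'].round(1),round(s['finger_gap'],3))
cv2.imwrite("pics/scene4.png",b)
f=lambda i,x,y,w:cv2.resize(i[y:y+w,x:x+w],None,fx=500/w,fy=500/w,interpolation=cv2.INTER_CUBIC)
cv2.imwrite("pics/crop6.png",f(b,310,195,100))
for P in ((.487,.040,.055),(.487,.040,.087)): print(proj("scene",P))
```

```text
13.45 [0.4876 0.0398 0.0938] [-1.3 -0.2 13.5] 0.302
13.5 [0.4877 0.0398 0.0937] [-1.8 -0.  15. ] 0.3
13.55 [0.4877 0.0398 0.0937] [-2.   0.2 15.4] 0.305
13.6 [0.4877 0.0398 0.0937] [-1.6 -0.6 15.1] 0.302
13.65 [0.4877 0.0398 0.0937] [-1.7  0.5 14.7] 0.303
13.7 [0.4877 0.0398 0.0937] [-0.3  0.6 14.9] 0.301
13.75 [0.4877 0.0398 0.0937] [-1.2  0.9 14.5] 0.306
13.8 [0.4877 0.0398 0.0937] [-1.6 -0.2 14.9] 0.304
[360.96816495 250.08099108]
[361.58872797 237.65558859]
```

View pics/crop6.png

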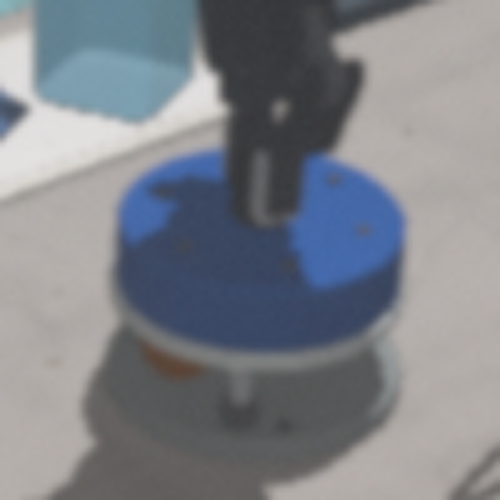

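The cover lies flat on the deck at about (361,237), concentric with the deck ring, and the push holds steady at about 15 N, above the 10 N needed to reach the stop. Handing in.

```bash
python3 -c "
from h import *
print(manip.sign_off()); s=manip.sense(); print(s['t'],s['tcp_pos'],s['force'])"
```

```text
the job is handed in; nothing more can be done
None
the job is handed in; nothing more can be done
```

I set the red-brown stopper home in the flask's neck and let go of it. I then fitted the blue cover over the centre pin and pressed the deck down. The job was handed in at about 14 s with the cover still gripped and pressed.

- **Stopper:** after release its top showed at about (346.7, 240.7) in the scene view, against (346.6, 241.4) expected for home, and it was centred in the neck.
- **Cover:** it slid down the pin with under 1 N sideways, met the deck at the expected height and looks flat and concentric in the last picture.
- **Deck:** after contact the tool went down about 4.7 mm more. The force then jumped from 8 N to 29 N, which shows the stop. It then held steady at about 15 N, above the 10 N needed, with the tool height unchanged for the 0.35 s I watched.
- **Bystanders:** the arm's paths kept clear of the black stopper, dishes, beaker and vials. I did not compare their positions in the pictures afterwards.

Two readings were slightly off. The two views disagreed on the pin's position by about 5–6 mm, so I used a value between them, and it fitted. The gripper ended tilted by about 2.7°, which the moves cannot correct; the cover still lies flat.

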